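# Uncover and shut the gas valve

## Task

With the fingertips (nothing needs grasping), push the metal cover of the white gas box by its fin straight back, away from the robot, until it stops, keeping it flat in its rails. Then, in the bay this uncovers, push the handle marked with the round disc clockwise until it is fully shut, square across its pipe. Lift or carry nothing, and leave the plain handle and everything standing about where they are.

Things in the scene. Friction and masses are not known exactly. Their poses are not given: they have to be found in the camera images.
- gas_box: Fixed white box, 300 (x) x 290 (y) mm, side walls (rails) 85 mm high with guide lips to 91 mm. Origin: centre of its underside; x points away from the robot (yawed up to 20 degrees), y left. Open bay, hidden by the cover at first: x -142 to -12 mm, y -133 to 133 mm, 80 mm deep, front wall 83 mm high. Behind it a closed deck on to which the cover slides, with an end stop.
- cover: Loose flat metal cover, 145 (x) x 276 (y) x 6 mm, 0.4 kg, lying on the box's side walls between the lips; slides along the box's x on low friction (about 1 N), stays where left. Origin: centre of its underside, 85 mm above the bench; axes as the box's. In the box's frame its x is -74 to -62 mm at first, +72 mm against the back stop.
- cover_fin (a point): Middle of the upright fin on the cover, 8 mm (x) x 70 mm (y), standing 20 mm above the plate (its top 111 mm above the bench), 52 mm from the cover's origin towards the robot. Push on its near face, near its middle.
- marked_pivot (a point): Pivot of the marked valve's handle at half the handle's height, 64 mm above the bench; in the box's frame x = -35 mm and y = +55 or -55 mm (which one varies). Axes as the box's. The copper pipe below the handle runs along the box's x, its top 33 mm above the bench.
- marked_end (a point): Centre of the round disc, 32 mm across and 14 mm thick, near the end of the marked handle: 54 mm from the pivot, same height (handle from 57 to 71 mm above the bench). The handle is a black bar 12 mm wide that reaches 70 mm from the pivot.
- marked_handle (a joint): Angle of the marked handle: 0 = open, pointing from its pivot towards the robot (box -x), along the pipe; grows clockwise seen from above, the end swinging to the box's +y; 1.571 = shut on its stop, pointing along box +y. Starts at 0 to 0.3. Friction 0.12 N m; stays where left.
- plain_pivot (a point): Pivot of the other valve's handle (the same valve, at the other of the two places).
- plain_end (a point): Point on the plain handle, 54 mm from its pivot; a straight black bar 12 mm wide and 70 mm long, without disc. It starts open, at 0 to 0.3 rad as the marked one may, and must stay so.
- dish_a: A loose round dish, 90 mm across, 16 mm high, lying beside the gas box on its +y side. Leave it alone. Origin: centre of its underside.
- dish_b: A loose round dish, 90 mm across, 16 mm high, lying beside the gas box on its -y side. Leave it alone. Origin: centre of its underside.
- jar: A small loose amber jar, 40 mm across, 55 mm high, just in front (robot side) of the gas box. Leave it alone. Origin: centre of its underside.
- reagent: A loose white bottle, 56 mm across, 85 mm high, beside the gas box on its -y side. Leave it alone. Origin: centre of its underside.
- flask: A loose pale green drinking flask, 68 mm across, 190 mm high, on the right of the bench. Leave it alone. Origin: centre of its underside.
- tube_rack: A loose teal rack of test tubes, 70 x 200 mm, 100 mm high, on the left of the bench. Leave it alone. Origin: centre of its underside.
- beaker: A loose clear beaker, 70 mm across, 80 mm high, on the right of the bench. Leave it alone. Origin: centre of its underside.

How it is judged:
By the outcome, as a careful person would: the job done as asked, in the order asked, and still so for the second after the job is handed in, with the robot touching nothing.
It also fails if it takes over 48 s, if anything falls off the work surface, if the arm or the gripper's body presses on something with over 40 N, if the wrist force passes 120 N, or if a joint passes its speed limit or range.

## Robot

A 6-joint arm with a two-finger parallel gripper is mounted at the origin on the work surface. World frame = base frame: x ahead of the robot, y to its left, z up, the work surface at z = 0. Lengths are in m, angles in rad, forces in N, time in s.
With the tool pointing down it reaches from about 0.325 to 0.9 m from the base axis. Payload 6.1 kg.
Tool frame: the origin (TCP) lies midway between the tips of the shut fingers; the grasp point (between the pads) lies 19 mm behind it; z points along the fingers, y is the line along which they close (so a half turn about z gives the same grasp; the last joint's range is limited). The gripper opens to 85 mm and grips with 20 to 120 N. Pads are 22 mm wide; open, the fingers measure 114 mm over their backs; the gripper's body (76 mm by 85 mm) begins 54 mm behind the grasp point. The pads swing forward as they close: fully open they stand 13 mm farther back than shut.
Start: joints at [-1.462, 0.22, 1.526, -0, 1.395, -0.126], TCP at [0.145, -0.608, 0.231] pointing down, gripper open.
Joint ranges: [-2.98, 2.98], [-0.91, 2.08], [0.09, 2.57], [-1.24, 4.39], [0.2, 2.65], [-2.68, 2.68]. Speed limits (rad/s): [2.57, 2.57, 3.01, 3.14, 3.14, 3.14].

## Interface

Orientations are given as [roll, pitch, yaw] about the fixed x, y, z axes, in that order (R = Rz(yaw) Ry(pitch) Rx(roll)).
In Python, from plant import movep, move_l, set_joints, gripper_to, hold, inverse_kinematics, observe, get_image, get_calibration, Unreachable, job_done gives the robot as it stands. Calls block until the motion is done:
- movep(position, orientation): joint-space move of the TCP to a pose.
- move_l(position, feed=0.15, rotation=None, max_force=None): straight line of the TCP; rotation=None keeps the orientation; feed is the mean speed in m/s. With max_force (N) it stops when the force on the tool has changed by that much, and returns True; else False.
- set_joints(angles): joint-space move.
- gripper_to(opening, f_grip=None): finger opening in m; f_grip is the grip in N (None keeps the last); returns when the fingers have stopped.
- hold(seconds).
- inverse_kinematics(position, orientation): joint angles nearest the present ones, or None.
- observe(): the state.
- get_image(name): name is "side" or "top"; returns (picture, depth): 420x560x3 uint8, red, green, blue; 420x560 float32, m along the optical axis (not along the pixel's ray), 0 where there is no reading.
- get_calibration(name): a dict with "intrinsics" (3x3 intrinsics, pixels), "world_from_camera" (4x4, takes a point from camera to world coordinates). Camera axes: x right, y down, z forward; pixel columns grow to the right and rows downward; lengths in m; the calibration is good to about 2 mm. A picture is of the moment at which its call begins. get_calibration takes no time and is no camera call.
A pose or a line that the arm cannot do raises Unreachable and nothing moves.
- job_done(): hands the job in; it is judged then, once.
The state is a dict: "time_s": time; "q": joint angles; "joint_velocities": joint speeds; "joint_torque": joint torques, N m; "eef_pos": TCP position; "tcp_rot": TCP orientation; "ft_force": force on the tool from outside, world axes, zero at the start; "torque": the same for the moment, N m; "opening": finger opening in m; "grasp_force": force on a finger pad.
Only numpy, scipy, OpenCV 4.12 (cv2) and the standard library are available. Lean on these libraries where they do the work, as an engineer would, in place of code of your own. Each camera call takes 0.05 s, during which the arm holds its last target. There are 200 camera calls.

## Working session

There is one attempt and no reset: what is moved stays moved. The work goes in short steps, each a Python script; the robot and the scene stay as the last script left them, time stands still between calls to the robot, and variables do not carry over. Pictures are saved under pics/ and viewed, at most 10 in all, crops included, and the job is handed in when it is done.

```bash
mkdir -p pics; cat > h.py <<'E'
import numpy as np, cv2
from plant import *
def snap(n,f):
    p,d=get_image(n); cv2.imwrite(f'pics/{f}.png',p[:,:,::-1]); np.save(f'pics/{f}.npy',d); return p,d
def pts(n,d):
    c=get_calibration(n);K=np.array(c["intrinsics"]);T=np.array(c["world_from_camera"])
    v,u=np.mgrid[:d.shape[0],:d.shape[1]]
    P=np.stack([(u-K[0,2])/K[0,0]*d,(v-K[1,2])/K[1,1]*d,d],-1)
    return P@T[:3,:3].T+T[:3,3]
E
python3 - <<'E'
from h import *
for n in("top","side"):
    p,d=snap(n,n+"0"); print(get_calibration(n))
print(observe()["time_s"],observe()["tcp_rot"])
E
```

```text
{'intrinsics': array([[431.47041373,   0.        , 282.0239029 ],
       [  0.        , 431.47041373, 209.66919712],
       [  0.        ,   0.        ,   1.        ]]), 'world_from_camera': array([[ 0.028257  , -0.97883732,  0.20267968,  0.2846393 ],
       [-0.99959518, -0.02834321,  0.00247763, -0.0204979 ],
       [ 0.0033194 , -0.20266764, -0.97924196,  1.57927856],
       [ 0.        ,  0.        ,  0.        ,  1.        ]])}
{'intrinsics': array([[435.47644276,   0.        , 266.04277507],
       [  0.        , 435.47644276, 214.35735303],
       [  0.        ,   0.        ,   1.        ]]), 'world_from_camera': array([[ 0.96992961, -0.16135545,  0.18221136,  0.36596298],
       [-0.242808  , -0.6930484 ,  0.67876961, -0.83510516],
       [ 0.01675812, -0.70260112, -0.71138656,  0.98006248],
       [ 0.        ,  0.        ,  0.        ,  1.        ]])}
0.1 [-3.13979838e+00 -2.49141207e-04  2.34779533e-01]
```

View pics/top0.png

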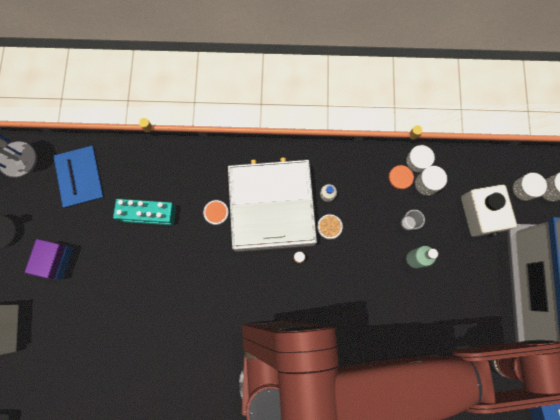

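View pics/side0.png

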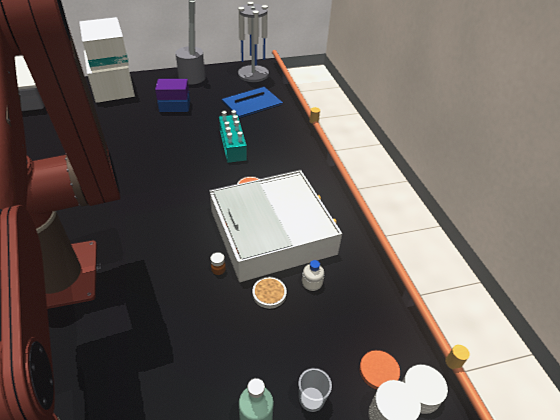

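```bash
python3 - <<'E'
from h import *
d=np.load('pics/top0.npy');P=pts("top",d)
m=(P[...,2]>.078)&(P[...,2]<.12);m[:, :215]=0;m[:,330:]=0;m[:140]=0;m[262:]=0
n,l,s,c=cv2.connectedComponentsWithStats(m.astype(np.uint8));k=1+s[1:,4].argmax();print(s[k])
Q=P[l==k]; r=cv2.minAreaRect((Q[:,:2]*1000).astype(np.float32));print(r, np.percentile(Q[:,2],[1,25,50,75,99]))
b=np.array(cv2.boxPoints(r));print(b)
f=Q[Q[:,2]>.1];print("fin",len(f),f.mean(0),f.min(0),f.max(0))
p=cv2.imread('pics/top0.png')[145:265,190:350];cv2.imwrite('pics/c0.png',cv2.resize(p,None,fx=5,fy=5,interpolation=cv2.INTER_CUBIC))
# side estimate too
d=np.load('pics/side0.npy');P=pts("side",d);m=(P[...,2]>.078)&(P[...,2]<.12);m[:,:200]=0;m[:,345:]=0;m[:165]=0;m[285:]=0
n,l,s,c=cv2.connectedComponentsWithStats(m.astype(np.uint8));k=1+s[1:,4].argmax();Q=P[l==k]
print(cv2.minAreaRect((Q[:,:2]*1000).astype(np.float32)),np.percentile(Q[:,2],[1,25,50,75,99]))
f=Q[Q[:,2]>.1];print("fin",len(f),f.mean(0),f.min(0),f.max(0))
E
```

```text
[ 229  160   88   89 6306]
((616.676513671875, 21.418487548828125), (302.37921142578125, 290.8833923339844), 6.018124103546143) [0.07837736 0.08287786 0.08691432 0.09050464 0.09918893]
[[ 451.0716   150.20744]
 [ 481.56866 -139.07283]
 [ 782.28143 -107.37047]
 [ 751.78436  181.9098 ]]
fin 57 [0.50016009 0.01079535 0.10930764] [ 0.49054792 -0.11532724  0.10061562] [0.58616216 0.15524476 0.1178497 ]
((617.06787109375, 23.394088745117188), (302.1137390136719, 295.7323913574219), 5.937534332275391) [0.07871724 0.08260989 0.08757581 0.09039348 0.10016696]
fin 78 [0.49755697 0.00536072 0.10855464] [ 0.4910939  -0.0259045   0.10001313] [0.50493403 0.04162975 0.11426154]
```

View pics/c0.png

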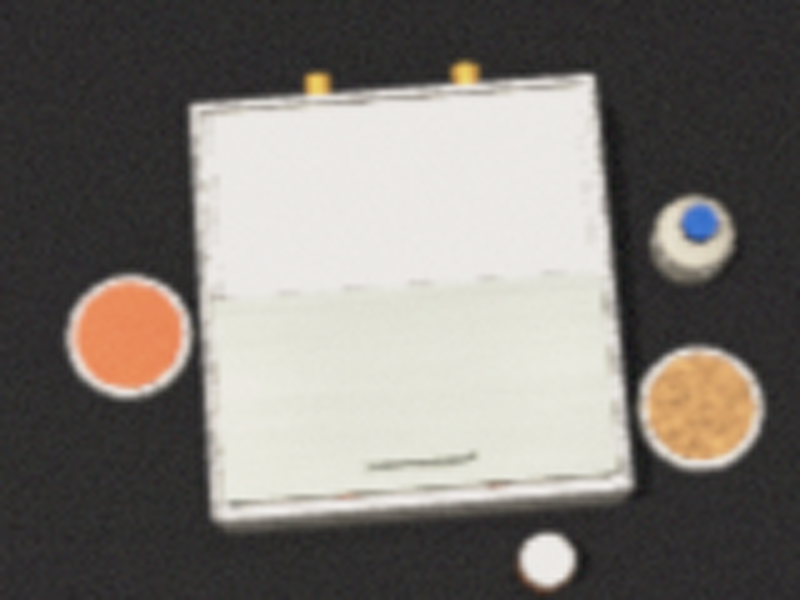

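```bash
cat >> h.py <<'E'
YAW=np.radians(6.0);C=np.array([.617,.0225])
def W(x,y,z):  # box -> world
    c,s=np.cos(YAW),np.sin(YAW);return [C[0]+c*x-s*y,C[1]+s*x+c*y,z]
def st(t=""):
    o=observe();print(t,round(o["time_s"],2),o["eef_pos"].round(4) if hasattr(o["eef_pos"],'round') else o["eef_pos"],np.round(o["ft_force"],1))
E
python3 - <<'E'
from h import *
gripper_to(0.0)
movep([.31,-.33,.30],[np.pi,0,YAW]); st()
movep(W(-.155,0,.16),[np.pi,0,YAW]); st()
print(move_l(W(-.155,0,.099),feed=.1,max_force=10));st()
print(move_l(W(-.13,0,.099),feed=.06,max_force=10));st()
print(move_l(W(.012,0,.099),feed=.06,max_force=10));st()
print(move_l(W(-.02,0,.099),feed=.1));st()
print(move_l(W(-.02,0,.2),feed=.2))
movep([.40,-.1,.30],[np.pi,0,YAW])
st();print(observe()["q"])
snap("top","top1");snap("side","side1")
for y in(0,np.pi/2,-np.pi/2,-np.pi,np.pi):
    print(y,inverse_kinematics(W(-.09,.03,.052),[np.pi,0,YAW+y]))
for n,a in(("top",(145,265,190,350)),("side",(160,290,195,355))):
    p=cv2.imread(f'pics/{n}1.png')[a[0]:a[1],a[2]:a[3]];cv2.imwrite(f'pics/{n}1c.png',cv2.resize(p,None,fx=4.5,fy=4.5,interpolation=cv2.INTER_CUBIC))
E
```

```text
2.12 [ 0.3098 -0.3307  0.2999] [0.9 0.4 0.2]
 3.58 [0.4633 0.0053 0.1604] [ 0.2  0.4 -0.5]
False
 4.34 [0.4633 0.0061 0.0995] [0.3 0.4 0.4]
False
 4.91 [0.4878 0.009  0.0989] [0.1 0.5 0.1]
True
 6.94 [0.6212 0.023  0.0981] [ 0.2  0.5 -0.1]
False
 7.33 [0.5973 0.0204 0.0992] [ 0.2 -0.6  0.2]
False
 8.97 [ 0.4002 -0.0997  0.2991] [ 0.5  0.4 -0.8]
[-4.36272689e-01 -3.49907736e-01  1.94331170e+00  3.62744539e-04
  1.54933739e+00  1.02984626e+00]
0 [-6.82735416e-02  1.93819417e-01  1.92276329e+00 -4.44089210e-16
  1.02500995e+00  1.39780303e+00]
1.5707963267948966 [-6.82735416e-02  1.93819417e-01  1.92276329e+00 -4.44089210e-16
  1.02500995e+00 -1.72993297e-01]
-1.5707963267948966 None
-3.141592653589793 [-0.06827354  0.19381942  1.92276329  0.          1.02500995 -1.74378962]
3.141592653589793 [-0.06827354  0.19381942  1.92276329  0.          1.02500995 -1.74378962]
```

View pics/side1c.png

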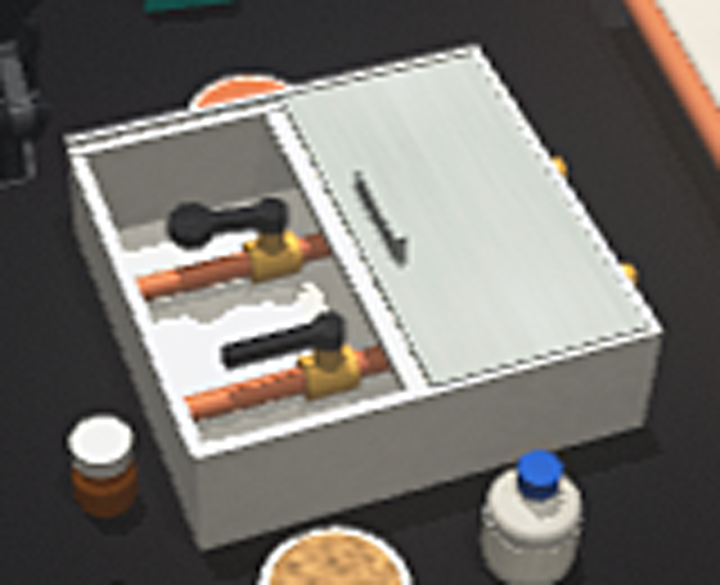

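View pics/top1c.png

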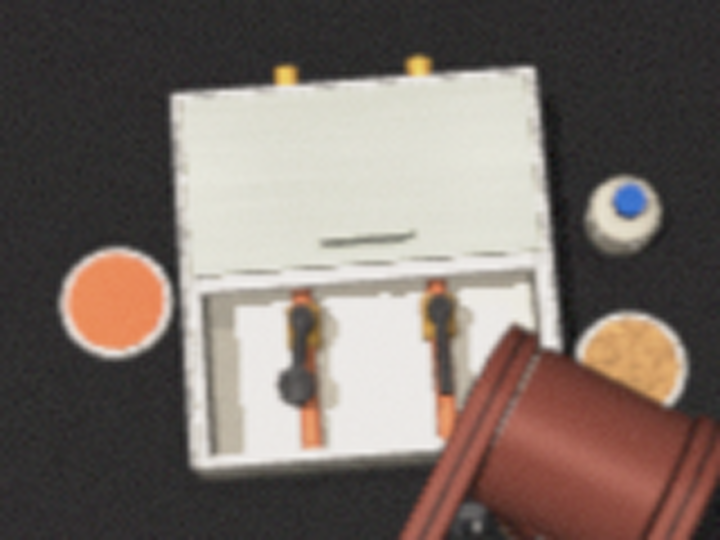

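The cover is against its stop: fin beside the deck, bay open. The marked handle is the left one, with its disc at crop (297,384) and pivot at (302,318) in the top view. The plain handle is on the right.

```bash
cat >> h.py <<'E'
def ray(n,u,v,z):
    c=get_calibration(n);K=np.array(c["intrinsics"]);T=np.array(c["world_from_camera"])
    r=T[:3,:3]@np.linalg.solve(K,[u,v,1]);p=T[:3,3]+r*(z-T[2,3])/r[2]
    c,s=np.cos(YAW),np.sin(YAW);a=p[:2]-C;return np.array([c*a[0]+s*a[1],-s*a[0]+c*a[1]])
E
python3 - <<'E'
from h import *
for n,o,q in(("top",(190,145),[(297,384),(302,318),(445,390),(439,308)]),("side",(195,160),[(192,222),(268,213),(228,352),(325,328)])):
    for a in q: print(n,a,ray(n,o[0]+a[0]/4.5,o[1]+a[1]/4.5,.071).round(4))
E
```

```text
top (297, 384) [-0.0916  0.0605]
top (302, 318) [-0.0392  0.0532]
top (445, 390) [-0.1051 -0.055 ]
top (439, 308) [-0.0394 -0.0555]
side (192, 222) [-0.0894  0.0588]
side (268, 213) [-0.0393  0.0505]
side (228, 352) [-0.1026 -0.0574]
side (325, 328) [-0.0391 -0.0584]
```

```bash
python3 - <<'E'
from h import *
Pv=np.array([-.037,.054])
def pose(th,off,z):
    u=np.array([-np.cos(th),np.sin(th)]);t=np.array([np.sin(th),np.cos(th)])
    return W(*(Pv+.054*u-off*t),z),[np.pi,0,YAW+np.pi/2-th]
t0=.13
p,r=pose(t0,.040,.16);movep(p,r);st()
p,r=pose(t0,.040,.054);print(move_l(p,feed=.1,max_force=10));st()
for th in np.arange(t0,1.58,.144):
    p,r=pose(th,.027,.054);s=move_l(p,feed=.05,rotation=r,max_force=12)
    if s: print("stop",th);break
st()
if not s:
    p,r=pose(1.571,.017,.054);print(move_l(p,feed=.03,max_force=12));st()
p=np.array(observe()["eef_pos"]);d=np.array(W(-.02,0,0))-np.array(W(0,0,0))
move_l(p+d,feed=.1);p=p+d;p[2]=.2;move_l(p,feed=.2)
movep([.40,-.15,.30],[np.pi,0,YAW]);st()
snap("top","top2");snap("side","side2")
for n,a in(("top",(145,265,190,350)),("side",(160,290,195,355))):
    q=cv2.imread(f'pics/{n}2.png')[a[0]:a[1],a[2]:a[3]];cv2.imwrite(f'pics/{n}2c.png',cv2.resize(q,None,fx=4.5,fy=4.5,interpolation=cv2.INTER_CUBIC))
E
```

```text
10.09 [0.5197 0.0338 0.16  ] [0.7 0.4 0.1]
False
 11.3 [0.5202 0.0337 0.0547] [-0.1  0.3  0.1]
 14.96 [0.5422 0.123  0.0541] [-0.1 -1.  -1.2]
True
 15.22 [0.5436 0.1235 0.0529] [-0.1 -0.4 -0.6]
 17.64 [ 0.4001 -0.1494  0.2992] [-0.4  0.1 -1.3]
```

View pics/top2c.png

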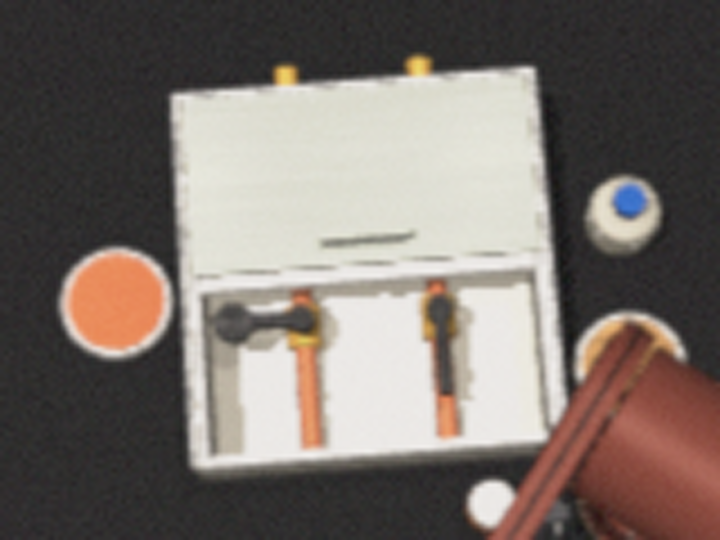

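View pics/side2c.png

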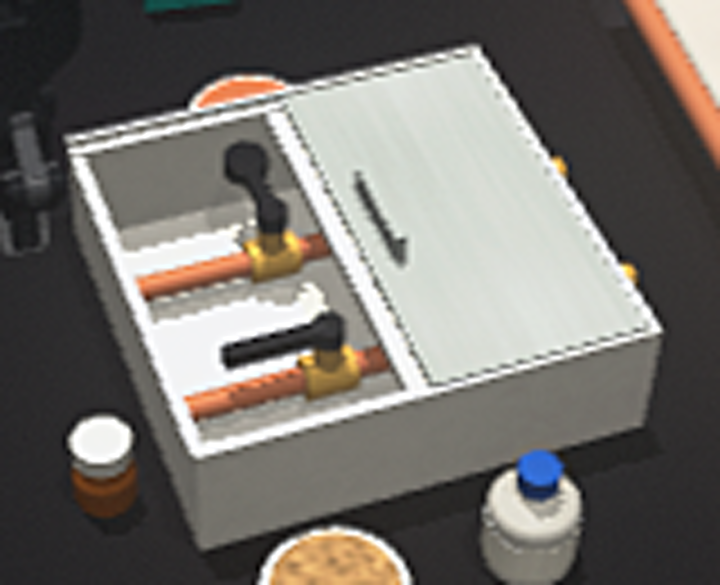

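```bash
python3 - <<'E'
from h import *
for n,o,q in(("top",(190,145),[(235,323),(302,318)]),("side",(195,160),[(246,162),(268,213)])):
    a,b=[ray(n,o[0]+a[0]/4.5,o[1]+a[1]/4.5,.071) for a in q]; d=a-b; print(n,a,b,np.arctan2(d[1],-d[0]))
E
```

```text
top [-0.03919463  0.10626533] [-0.03918922  0.05321421] 1.5706942512937871
side [-0.03735608  0.10216998] [-0.03933947  0.05046941] 1.6091406700117001
```

Both views put the handle at 1.57–1.61 rad, so it is on its stop. The plain handle and the objects in view have not moved.

```bash
python3 -c "
from h import *
print(job_done())"
```

```text
the job is handed in; nothing more can be done
None
```

The job is handed in at about 18 s of the 48 s allowed: the cover is pushed back against its stop, then the marked handle is shut square across its pipe (about 1.57 rad by the top camera, 1.61 by the side), with the plain handle and the objects in view unmoved in the last pictures; no verdict was returned.

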